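Load a test cartridge under the reader head

TASK

Load the teal test cartridge into the white reader: lay it (do not drop it) on the reader's grey loading ledge in front of the head, gold-contact end towards the tunnel, then slide it under the head until it has pushed the orange contact shuttle behind the head fully home. Push gently, feeling for the end of the travel: jamming or forcing it breaks it. Leave the loaded cartridge in the reader and leave everything else on the bench where it is.

Things in the scene. Friction and masses are not known exactly. Their poses are not given: they have to be found in the camera images.
- cartridge: teal flat cartridge, the one to load: 110 (x) x 50 (y) x 14 (z) mm, 90 to 180 g, white label and a brass-gold contact strip across the top at its +x end. Origin: centre of the underside; +x points to the gold-contact (leading) end, z up. It lies flat on the bench.
- cartridge_front (a point): middle of the cartridge's leading (gold) end face: 55 mm ahead of its origin along its x, 7 mm above the underside.
- reader: white reader fixed to the bench, 300 (x) x 130 (y) x 74 (z) mm. Origin: on the bench under the middle of the tunnel mouth; +x points into the tunnel (push direction), z up. Base plate x = -150 to 150 mm, flat top 20 mm above the bench. In the tunnel, more than 20 N between the cartridge and any part of the reader or its shuttle breaks the cartridge.
- reader_ledge (a point): middle of the open loading ledge's flat top, 75 mm before the tunnel mouth, 20 mm above the bench. The ledge is 150 (x) x 130 (y) mm with a 60 mm wide grey strip along it, no walls.
- reader_head (a point): middle of the flat top of the head, a gantry over reader x = 0 to 70 mm: top 74 mm, underside 38 mm above the bench (18 mm headroom over the base). The tunnel is 69 mm wide at the mouth, narrows to 53 mm over the first 20 mm and stays 53; behind the head, open-topped guides as wide, top 34 mm above the bench, run on to x = 140 mm.
- shuttle (a joint): travel (m, along reader +x) of the orange shuttle (20 x 49 x 13 mm, in guides behind head): starts at 0 to 0.003; 0.010 is home on a hard stop. Slides stiffly at about 2.5 N, no spring, stays where left. Bearing down on the cartridge while pushing adds a lot of drag. Its place varies: when home, the cartridge's leading end is at reader x = 82 to 98 mm, its tail 28 to 12 mm out of the mouth.
- spare: purple cartridge, same shape and size as the teal one: not to be used or moved. Origin: centre of the underside.
- tube_rack: blue tube rack 100 x 160 x 53 mm, loose, leave alone. Origin: centre of the underside.
- tip_box: red pipette-tip box with a clear lid, 122 x 87 x 62 mm, loose, leave alone. Origin: centre of the underside.
- reagent: amber bottle, 60 mm diameter, 140 mm tall, loose, leave alone. Origin: centre of the underside.
- jar: white jar with an orange cap, 56 mm diameter, 80 mm tall, loose, leave alone. Origin: centre of the underside.
- microtube: small clear tube lying on the bench, 11 mm diameter, 32 mm long, loose, leave alone. Origin: centre of the underside.
- marker: white pen with a blue cap lying on the bench, 120 x 12 x 12 mm, loose, leave alone. Origin: centre of the underside.
Not all that is in view belongs to the job. There is more than one size of the cartridge; the one meant has the size given above.

How it is judged:
By the outcome, as a careful person would: the job done as asked, in the order asked, and still so for the second after the job is handed in, with the robot touching nothing.
It also fails if it takes over 72 s, if anything falls off the work surface, if the arm or the gripper's body presses on something with over 40 N, if the wrist force passes 120 N, or if a joint passes its speed limit or range.

ROBOT

A 7-joint arm with a two-finger parallel gripper is mounted at the origin on the work surface. World frame = base frame: x ahead of the robot, y to its left, z up, the work surface at z = 0. Lengths are in mm, angles in rad, forces in N, time in s.
With the tool pointing down it reaches from about 425 to 1025 mm from the base axis. Payload 9.4 kg.
Tool frame: the origin (TCP) lies at the very end of the fingers, on their centre line; the grasp point (between the pads) lies ctrl.grasp_offset behind it (ctrl.grasp_offset is the distance from the TCP to the grasp point, in mm); x points along the fingers, y is the direction in which the jaws open and shut, and the axes are right-handed (so a half turn about x gives the same grasp; the last joint's range is limited). The gripper opens to 85 mm and grips with 20 to 120 N. Pads are 22 mm wide; open, the fingers measure 114 mm over their backs; the gripper's body (76 mm by 85 mm) begins 54 mm behind the grasp point. The pads swing forward as they close: fully open they stand 13 mm farther back than shut.
Start: joints at [1.024, 0.599, -0.003, 1.599, 0.002, 0.943, -0.08], TCP at [328.204, -646.457, 231.275] pointing down, gripper open.
Joint ranges: [-2.57, 2.57], [-0.35, 1.97], [-1.29, 1.29], [0.11, 2.56], [-1.05, 4.19], [0.11, 1.86], [-2.63, 2.63]. Speed limits (rad/s): [2.22, 2.22, 3.01, 3.01, 3.14, 3.14, 3.14].

INTERFACE

Orientations are given as a rotation vector (axis times angle).
In Python, from workcell import ctrl, viewer, spot_in, outline_of, mark_of gives the robot as it stands. The module is installed in compiled form; this text tells all that it offers.
- The arm moves only by the tool servo_tool, never from a script. Its argument "targets" is one flat list of numbers, 7 for each row, row after row: the opening, from 0 (shut) to 1 (fully open), then the shift along the tool's x, y, z in m, then the turn, a rotation vector about the tool's x, y, z in degrees. In form: [fingers, dx, dy, dz, wx, wy, wz, fingers, dx, dy, dz, wx, wy, wz, ...]. A call has 1 to 10 rows; each row shifts and turns the commanded pose from where the row before left it, along the tool's axes as they then stand; what a row does not reach is not made up. A row lasts 1/8 s, in which the tool goes at most 62.5 mm and 10.7 degrees, less where a joint would pass 70% of its speed; a pose out of reach is approached as far as the arm can. A call with a gripper value outside its range is refused whole. The fingers move at their own pace and stop on an object; "squeeze" is the grip in N (left out, the last holds). Time passes only in rows, so rows that do not move let the fingers close. It gives the time, the measured TCP pose, the force and the opening at its end, in the units of the state.
- ctrl.get_obs(): the state, without advancing time (a new reading comes with each control period).
- viewer.snapshot(name): name is "side" or "top"; returns a dict with "color" (420x560x3 uint8, red, green, blue), "intrinsics" (3x3 intrinsics, pixels), "T" (4x4, takes a point from camera to world coordinates). Camera axes: x right, y down, z forward; pixel columns grow to the right and rows downward; lengths in mm; the calibration is good to about 2 mm. A picture is of the moment at which its call begins. There is no depth.
- ctrl.close_job(): hands the job in, once; it reports no verdict.
Trained networks look in a picture, given as the dict that the camera call returned (one of the last four; its "shot" number tells which), for a name from the list of things; names that differ only in an ending like _2 or _b are one class to them, and where a whole thing is asked for, a point or a joint stands for the part that bears it (a point fixed in the world has none). Each returns a list of dicts, best first, with "score" (0 to 1); they miss things now and then, are a little off and sometimes report something else, mostly with a low value. They report only what shows in the picture. A call takes as long as a camera call. They do not tell look-alikes from the thing itself.
- spot_in(picture, target): "centre" ([row, column] in pixels, amid what is visible of it).
- outline_of(picture, target): "mask" (420x560 bool, what is visible of it) and "centre" ([row, column] in pixels, amid what is visible of it).
- mark_of(picture, target): "centre" ([row, column] in pixels: a listed point, or the origin of a listed thing).
The state is a dict: "time": time; "qpos": joint angles; "joint_vel": joint speeds; "joint_efforts": joint torques, N m; "tcp_pos": TCP position; "tcp_rot": TCP orientation; "contact_force": force on the tool from outside, world axes, zero at the start; "torque": the same for the moment, N m; "opening": finger opening in mm.
Only numpy, scipy, OpenCV 4.12 (cv2) and the standard library are available. Lean on these libraries where they do the work, as an engineer would, in place of code of your own. Each camera call takes 0.05 s, during which the arm holds its last target. There are 200 camera calls.

## Working session

There is one attempt and no reset: what is moved stays moved. The work goes in short steps, Python scripts to look and compute and a tool call to move; the robot and the scene stay as the last step left them, time stands still between calls to the robot, and variables do not carry over. Pictures are saved under pics/ and viewed, on a budget of 10 in all, crops included, one or two more only if the job needs it, and the job is handed in when it is done.

Besides the shell and the picture viewer there is one more tool, called after "Call:" by a JSON object that holds its "fn" and its "kwargs". servo_tool: Moves the arm, as the interface text tells. Its arguments: {"type":"object","properties":{"targets":{"type":"array","items":{"type":"number"}},"squeeze":{"type":"number"}},"required":["targets"]}

```bash
mkdir -p pics; cat > h.py <<'E'
import numpy as np, cv2
from workcell import ctrl, viewer, spot_in, outline_of, mark_of
def proj(s,P):
    T=np.linalg.inv(s["T"]); p=T[:3,:3]@np.array(P,float)+T[:3,3]; q=s["intrinsics"]@p; return q[:2]/q[2]
def ray(s,rc):
    d=np.linalg.inv(s["intrinsics"])@np.array([rc[1],rc[0],1.]); T=np.array(s["T"]); return T[:3,3],T[:3,:3]@d/np.linalg.norm(d)
def atz(s,rc,z):
    o,d=ray(s,rc); return o+d*(z-o[2])/d[2]
def tri(s1,a,s2,b):
    o,d=ray(s1,a); p,e=ray(s2,b); t=np.linalg.lstsq(np.c_[d,-e],p-o,rcond=None)[0]
    u,v=o+d*t[0],p+e*t[1]; return (u+v)/2,np.linalg.norm(u-v)
E
python3 - <<'E'
from h import *
np.set_printoptions(precision=1,suppress=True)
S={n:viewer.snapshot(n) for n in("top","side")}
for n,s in S.items():
    cv2.imwrite(f"pics/{n}0.png",s["color"][:,:,::-1]); print(n,s["T"][:3,3],s["intrinsics"][0])
    for t in("cartridge","cartridge_front","reader","reader_ledge","reader_head","shuttle","spare"):
        print(n,t,[(round(d["score"],2),np.array(d["centre"])) for d in mark_of(s,t)[:3]])
o=ctrl.get_obs();print(o,ctrl.grasp_offset)
E
```

```text
top [ 342.2    4.2 1011.9] [407.    0.  286.9]
top cartridge [(0.85, array([283. , 295.3])), (0.58, array([229.2, 346.4])), (0.58, array([319.4, 389.8]))]
top cartridge_front [(0.89, array([205.8, 352.1])), (0.86, array([307.4, 315.4]))]
top reader [(0.76, array([179.8, 231.3]))]
top reader_ledge [(0.8, array([203.9, 222.5]))]
top reader_head [(0.66, array([159.7, 229.5]))]Traceback (most recent call last):
  File "<stdin>", line 7, in <module>
ValueError: it knows: cartridge, cartridge_front, jar, marker, microtube, reader, reader_head, reader_ledge, reagent, spare, tip_box, tube_rack
```

```bash
python3 - <<'E'
from h import *
np.set_printoptions(precision=1,suppress=True)
S={n:viewer.snapshot(n) for n in("top","side")}
for n,s in S.items():
    cv2.imwrite(f"pics/{n}1.png",s["color"][:,:,::-1]); print(n,s["T"],s["intrinsics"][0])
    for t,z in(("cartridge",0),("cartridge_front",7),("reader",0),("reader_ledge",20),("reader_head",74),("spare",0)):
        print(n,t,[(round(d["score"],2),np.array(d["centre"]),atz(s,d["centre"],z)) for d in mark_of(s,t)[:4]])
o=ctrl.get_obs();print({k:np.round(v,3) for k,v in o.items()},ctrl.grasp_offset)
E
```

```text
top [[  -0.    -1.     0.2  342.2]
 [  -1.     0.    -0.     4.2]
 [   0.    -0.2   -1.  1011.9]
 [   0.     0.     0.     1. ]] [407.    0.  286.9]
top cartridge [(0.92, array([322.3, 389.5]), array([ 238.4, -249.2,    0. ])), (0.91, array([284.4, 296.4]), array([331.9, -27.2,   0. ])), (0.67, array([166. , 135.2]), array([637.6, 379.9,   0. ])), (0.57, array([229.6, 347.8]), array([ 464.2, -158.9,    0. ]))]
top cartridge_front [(0.98, array([305.1, 365.4]), array([ 280.1, -191.9,    7. ])), (0.8, array([305. , 315.3]), array([282.6, -71.3,   7. ])), (0.64, array([206.7, 350.4]), array([ 521.1, -166.9,    7. ]))]
top reader [(0.65, array([180.7, 229.3]), array([594.9, 138.4,   0. ])), (0.33, array([170.2, 135.4]), array([626.4, 378.8,   0. ]))]
top reader_ledge [(0.82, array([207.7, 223.1]), array([521.5, 150.5,  20. ]))]
top reader_head [(0.68, array([157.8, 230.3]), array([632.8, 126.6,  74. ]))]
top spare [(0.63, array([177.8, 368.8]), array([ 596.8, -218.9,    0. ]))]
side [[  -0.9   -0.3    0.2  181.1]
 [  -0.4    0.7   -0.6  931.6]
 [   0.    -0.7   -0.7 1123.3]
 [   0.     0
[... 490 characters left out ...]
5.9]), array([596. , 144.1,   0. ]))]
side reader_ledge [(0.62, array([251.6, 259.6]), array([520.8, 159.2,  20. ]))]
side reader_head [(0.86, array([216.5, 226.2]), array([629.4, 122.5,  74. ]))]
side spare [(0.92, array([156.2, 276.4]), array([ 620.6, -219.2,    0. ]))]
{'time': np.float64(1.05), 'qpos': array([ 1. ,  0.6, -0. ,  1.6,  0. ,  0.9, -0.1]), 'joint_vel': array([-0.,  0., -0.,  0., -0., -0., -0.]), 'joint_efforts': array([  0. , -77.6,   1.6, -25.8,   0. ,   0. ,  -0. ]), 'tcp_pos': array([ 328.2, -646.5,  231.3]), 'tcp_rot': array([ 2. ,  0.5, -2. ]), 'contact_force': array([-0.4, -0.2,  0.7]), 'torque': array([-0., -0.,  0.]), 'opening': np.float64(85.065)} 18.700000000000003
```

View pics/top1.png

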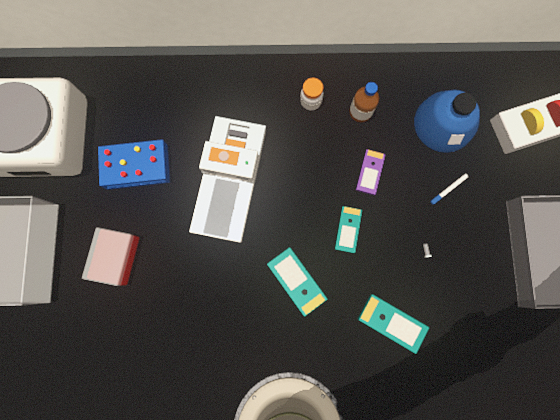

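View pics/side1.png

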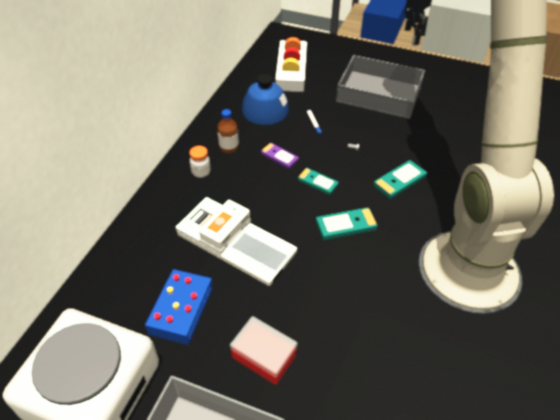

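The job's cartridge is the smallest teal one, at top (229,348) and side (180,318). The two larger teal ones are decoys. The reader is at top (225,180), with its tunnel heading away from the robot. Next I'll fit box models to the masks in both views.

```bash
cat > fit.py <<'E'
from h import *
from scipy.optimize import minimize
from scipy.spatial.transform import Rotation as R
def box(x0,x1,y0,y1,z0,z1): return np.array([[x,y,z] for x in(x0,x1) for y in(y0,y1) for z in(z0,z1)],float)
CART=[box(-55,55,-25,25,0,14)]
READ=[box(-150,150,-65,65,0,20),box(0,70,-65,65,20,74)]
K=8
def sil(s,bs,p,shape):
    m=np.zeros((shape[0]*1,shape[1]*1),np.uint8); c,n=np.cos(p[2]),np.sin(p[2])
    z=p[3] if len(p)>3 else 0
    big=np.zeros((420*4,560*4),np.uint8)
    for b in bs:
        W=np.c_[p[0]+c*b[:,0]-n*b[:,1],p[1]+n*b[:,0]+c*b[:,1],b[:,2]+z]
        q=np.array([proj(s,w) for w in W])
        h=cv2.convexHull(((q+.5)*4-.5).astype(np.float32))
        cv2.fillConvexPoly(big,np.round(h*16).astype(np.int32),1,shift=4)
    return cv2.resize(big.astype(np.float32),(560,420),interpolation=cv2.INTER_AREA)
def fit(views,bs,p0):
    def cost(u):
        p=np.array(p0,float)+np.array(u)*np.array([10,10,.1,10])[:len(p0)]
        return sum(np.abs(sil(s,bs,p,m.shape)-m).sum()/m.sum() for s,m in views)
    n=len(p0); sx=np.vstack([np.zeros(n),np.eye(n)*.7])-.2
    r=minimize(cost,np.zeros(n),method="Nelder-Mead",options=dict(initial_simplex=sx,xatol=.005,fatol=1e-5,maxiter=250))
    return np.array(p0)+r.x*np.array([10,10,.1,10])[:n],r.fun
def mask(s,t,near):
    c=[d for d in outline_of(s,t) if np.hypot(*(np.array(d["centre"])-near))<25]
    return c[0]["mask"].astype(np.float32) if c else None
E
python3 - <<'E'
from fit import *
np.set_printoptions(precision=3,suppress=True)
S={n:viewer.snapshot(n) for n in("top","side")}
for t,bs,near,p0 in(("cartridge",CART,{"top":(229,348),"side":(181,318)},[468,-159,-.15]),("reader",READ,{"top":(180,229),"side":(238,236)},[595,140,-.22])):
    v={n:mask(S[n],t,near[n]) for n in S}
    V={n:(S[n],m) for n,m in v.items() if m is not None}; print(t,{n:m[1].sum() for n,m in V.items()})
    for n in V: print(n,*fit([V[n]],bs,p0))
    print("both",*fit(list(V.values()),bs,p0),*fit(list(V.values()),bs,p0+[0]))
o=ctrl.get_obs();r=R.from_rotvec(o["tcp_rot"]).as_matrix();print(r)
im=np.hstack([cv2.resize(S["top"]["color"][105:250,180:400],None,fx=3.6,fy=3.6,interpolation=cv2.INTER_CUBIC)])
cv2.imwrite("pics/c0.png",im[:,:,::-1])
E
```

```text
cartridge {'top': np.float32(882.0), 'side': np.float32(551.0)}
top [ 463.488 -156.795   -0.218] 0.07681405544281006
side [ 463.981 -157.999   -0.179] 0.07611161470413208
both [ 463.478 -157.126   -0.219] 0.15177708864212036 [ 463.604 -157.052   -0.21    -0.133] 0.14956508576869965
reader {'top': np.float32(6326.0), 'side': np.float32(5257.0)}
top [597.531 140.1    -0.209] 0.03436215594410896
side [598.372 138.351  -0.223] 0.039922960102558136
both [597.597 139.527  -0.215] 0.08024505525827408 [597.223 139.872  -0.215   2.312] 0.07748110592365265
[[-0.     0.453 -0.892]
 [-0.    -0.892 -0.453]
 [-1.    -0.     0.   ]]
```

View pics/c0.png

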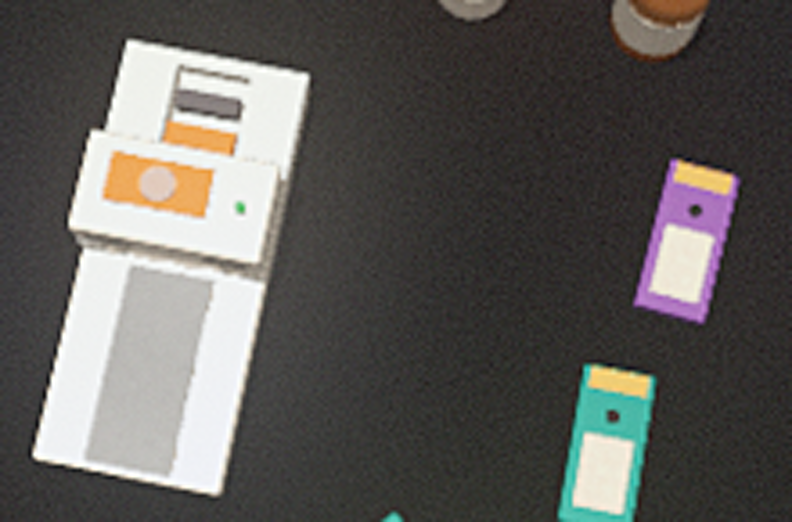

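The reader yaw is about -0.215 rad and the cartridge's about -0.21, so one tool yaw serves both. I'll turn the tool and move over the cartridge.

Call:
{"fn": "servo_tool", "kwargs": {"targets": [1, 0, 0, 0, 9.8, 0, 0, 1, 0, 0, 0, 9.8, 0, 0, 1, 0, 0, 0, 9.8, 0, 0, 1, 0, 0, 0, 9.8, 0, 0, 1, 0, -0.056, 0, 0, 0, 0, 1, 0, -0.056, 0, 0, 0, 0, 1, 0, -0.056, 0, 0, 0, 0, 1, 0, -0.056, 0, 0, 0, 0, 1, 0, -0.056, 0, 0, 0, 0, 1, 0, 0, 0, 0, 0, 0], "squeeze": 25}}

```text
time: 2.6
tcp_pos: [389.2, -368.7, 231.5]
tcp_rot: [-2.111, 0.219, 2.111]
contact_force: [0.2, -0.4, -0.2]
opening: 85.4
```

Call:
{"fn": "servo_tool", "kwargs": {"targets": [1, 0, -0.0556, -0.0031, 0, 0, 0, 1, 0, -0.0556, -0.0031, 0, 0, 0, 1, 0, -0.0556, -0.0031, 0, 0, 0, 1, 0, -0.0556, -0.0031, 0, 0, 0, 1, 0.045, 0, 0, 0, 0, 0, 1, 0.045, 0, 0, 0, 0, 0, 1, 0.045, 0, 0, 0, 0, 0, 1, 0, 0, 0, 0, 0, 0, 1, 0, 0, 0, 0, 0, 0]}}

```text
time: 3.72
tcp_pos: [447.7, -159.1, 97.2]
tcp_rot: [-2.109, 0.228, 2.107]
contact_force: [-0.8, -0.1, 0.2]
opening: 85.3
```

```bash
python3 - <<'E'
from fit import *
np.set_printoptions(precision=4,suppress=True)
o=ctrl.get_obs();r=R.from_rotvec(o["tcp_rot"]).as_matrix();print(o["tcp_pos"],r)
a=-.215;c=np.array([np.cos(a),np.sin(a),0]);print("yaw tool",np.arctan2(-r[1,2],-r[0,2]))
P=np.array([463.5,-157.1,0])-15*c; print("to go tool",r.T@(P-o["tcp_pos"]))
S={n:viewer.snapshot(n) for n in("top","side")}
A=[]
for n,(u,v) in(("top",(348,210)),("side",(318,165))):
    s=S[n];im=s["color"].copy()
    A.append(cv2.resize(im[v-60:v+80,u-70:u+70],(390,390),interpolation=cv2.INTER_CUBIC))
cv2.imwrite("pics/g0.png",np.hstack(A)[:,:,::-1])
E
```

```text
[ 447.6774 -159.0527   97.2477] [[ 0.0006 -0.2138 -0.9769]
 [-0.0004 -0.9769  0.2138]
 [-1.      0.0003 -0.0007]]
yaw tool -0.2154241795453727
to go tool [97.2462 -5.3112  0.0281]
```

View pics/g0.png

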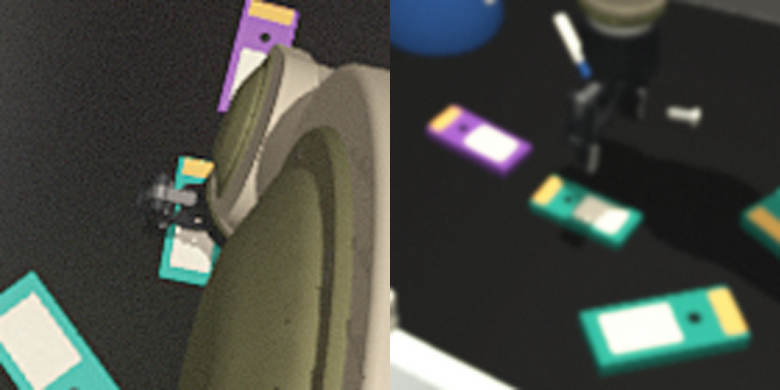

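The picture shows the open gripper above the teal cartridge (left half at about (190,215)), with the spare clear of the fingers. I'll go down and grasp.

Call:
{"fn": "servo_tool", "kwargs": {"targets": [1, 0.02, -0.0053, 0, 0, 0, 0, 1, 0.03, 0, 0, 0, 0, 0, 1, 0.02, 0, 0, 0, 0, 0, 1, 0.015, 0, 0, 0, 0, 0, 1, 0.008, 0, 0, 0, 0, 0, 1, 0, 0, 0, 0, 0, 0, 1, 0, 0, 0, 0, 0, 0]}}

```text
time: 4.7
tcp_pos: [449.4, -153.4, 4.9]
tcp_rot: [-2.107, 0.227, 2.109]
contact_force: [0.5, 0.6, 0.8]
opening: 85.5
```

Call:
{"fn": "servo_tool", "kwargs": {"targets": [0, 0, 0, 0, 0, 0, 0, 0, 0, 0, 0, 0, 0, 0, 0, 0, 0, 0, 0, 0, 0, 0, 0, 0, 0, 0, 0, 0, 0, 0, 0, 0, 0, 0, 0, 0, 0, 0, 0, 0, 0, 0], "squeeze": 25}}

```text
time: 5.45
tcp_pos: [449.3, -153.3, 4.7]
tcp_rot: [-2.107, 0.226, 2.11]
contact_force: [-1.3, 0.6, 6.8]
opening: 49.2
```

Call:
{"fn": "servo_tool", "kwargs": {"targets": [0, -0.005, 0, 0, 0, 0, 0, 0, -0.02, 0, 0, 0, 0, 0, 0, -0.05, 0, 0, 0, 0, 0, 0, -0.05, 0, 0, 0, 0, 0, 0, 0, 0, 0, 0, 0, 0, 0, 0, 0, 0, 0, 0, 0]}}

```text
time: 6.2
tcp_pos: [449.1, -153.1, 129.1]
tcp_rot: [-2.106, 0.226, 2.11]
contact_force: [0.1, 0.1, -1.4]
opening: 49.2
```

```bash
python3 - <<'E'
from fit import *
np.set_printoptions(precision=3,suppress=True)
o=ctrl.get_obs();r=R.from_rotvec(o["tcp_rot"]).as_matrix()
a=-.215;c=np.array([np.cos(a),np.sin(a),0]);P=np.array([597.5,139.6,0])-90*c
print(o["tcp_pos"],o["contact_force"],o["torque"],o["opening"],"to go",r.T@(P-o["tcp_pos"]))
s=viewer.snapshot("side")
cv2.imwrite("pics/g1.png",cv2.resize(s["color"][60:230,230:430],(720,600),interpolation=cv2.INTER_CUBIC)[:,:,::-1])
E
```

```text
[ 449.122 -153.104  129.14 ] [ 0.114  0.064 -1.41 ] [ 0.071  0.06  -0.069] 49.1814080101412 to go [ 129.261 -317.584    6.927]
```

View pics/g1.png

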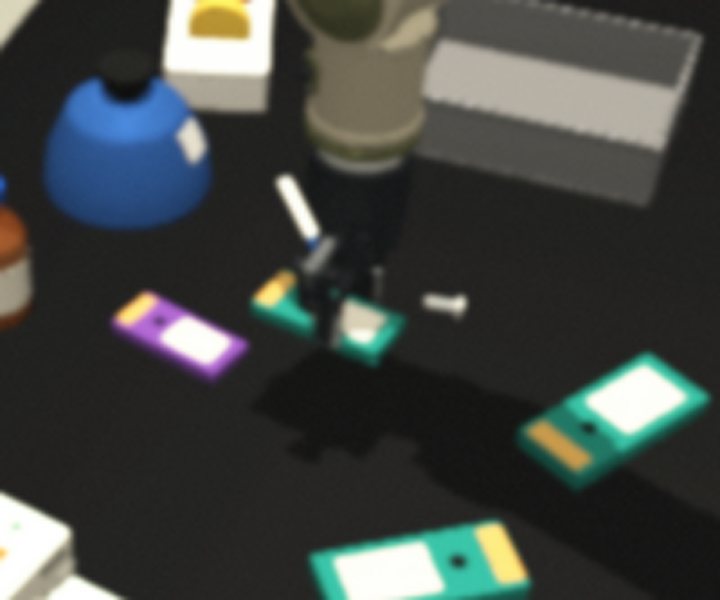

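Call:
{"fn": "servo_tool", "kwargs": {"targets": [0, 0, -0.053, 0.0012, 0, 0, 0, 0, 0, -0.053, 0.0012, 0, 0, 0, 0, 0, -0.053, 0.0012, 0, 0, 0, 0, 0, -0.053, 0.0012, 0, 0, 0, 0, 0, -0.053, 0.0012, 0, 0, 0, 0, 0, -0.0526, 0.0009, 0, 0, 0, 0, 0.03, 0, 0, 0, 0, 0, 0, 0.03, 0, 0, 0, 0, 0, 0, 0.01, 0, 0, 0, 0, 0, 0, 0, 0, 0, 0, 0, 0]}}

```text
time: 7.5
tcp_pos: [509.4, 157.8, 58.2]
tcp_rot: [-2.104, 0.229, 2.113]
contact_force: [0.4, 0.5, -1.5]
opening: 49.2
```

```bash
python3 - <<'E'
from fit import *
np.set_printoptions(precision=3,suppress=True)
o=ctrl.get_obs();r=R.from_rotvec(o["tcp_rot"]).as_matrix()
a=-.215;c=np.array([np.cos(a),np.sin(a),0]);P=np.array([597.5,139.6,0])-90*c
print(o["tcp_pos"],o["contact_force"],o["opening"],"yaw",np.arctan2(-r[1,2],-r[0,2]),"to go",r.T@(P-o["tcp_pos"]))
S={n:viewer.snapshot(n) for n in("top","side")}
A=[]
for n in S:
    s=S[n]; z=o["tcp_pos"][2]-4.7
    q=proj(s,o["tcp_pos"]-[0,0,o["tcp_pos"][2]-z]); print(n,q,[(round(d["score"],2),d["centre"],atz(s,d["centre"],z+7)) for d in mark_of(s,"cartridge_front")])
    u,v=q.astype(int); A.append(cv2.resize(s["color"][v-70:v+50,u-60:u+60],(400,400),interpolation=cv2.INTER_CUBIC))
cv2.imwrite("pics/g2.png",np.hstack(A)[:,:,::-1])
E
```

```text
[509.386 157.825  58.219] [ 0.37   0.533 -1.513] 49.217961167583375 yaw -0.21495649612044768 to go [58.217 -1.08  -0.226]
top [217.938 210.287] [(0.93, [178.4, 226.0], array([585.626, 138.337,  60.519])), (0.74, [304.5, 365.3], array([ 284.734, -181.277,   60.519])), (0.59, [305.2, 312.4], array([285.419, -60.667,  60.519])), (0.54, [179.4, 231.5], array([582.941, 125.118,  60.519]))]
side [263.734 244.478] [(0.8, [229.9, 240.8], array([580.571, 140.199,  60.519])), (0.58, [190.4, 386.1], array([ 261.592, -138.251,   60.519])), (0.55, [216.7, 367.6], array([285.25 , -24.466,  60.519]))]
```

View pics/g2.png

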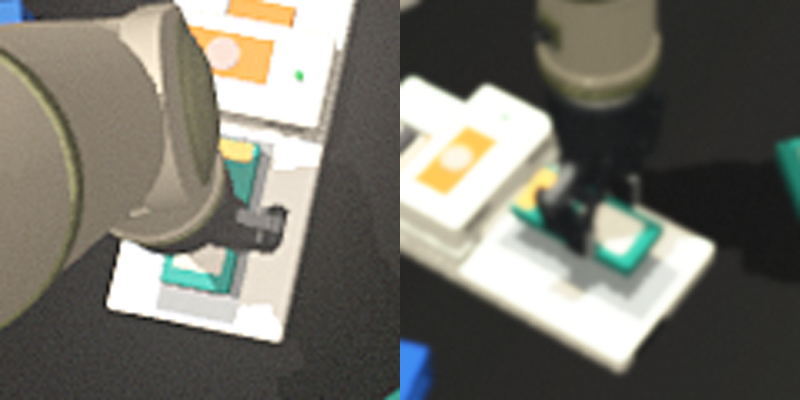

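The cartridge hangs level over the ledge, gold end towards the tunnel. I'll lower it slowly to touchdown.

Call:
{"fn": "servo_tool", "kwargs": {"targets": [0, 0.012, -0.002, 0, 0, 0, 0, 0, 0.012, 0, 0, 0, 0, 0, 0, 0.005, 0, 0, 0, 0, 0, 0, 0.002, 0, 0, 0, 0, 0, 0, 0, 0, 0, 0, 0, 0, 0, 0, 0, 0, 0, 0, 0]}}

```text
time: 8.45
tcp_pos: [510.6, 160.5, 28.6]
tcp_rot: [-2.106, 0.226, 2.11]
contact_force: [-0.1, -0.6, -1.5]
opening: 49.1
```

Call:
{"fn": "servo_tool", "kwargs": {"targets": [0, 0.0005, 0, 0, 0, 0, 0, 0, 0.0005, 0, 0, 0, 0, 0, 0, 0.0005, 0, 0, 0, 0, 0, 0, 0, 0, 0, 0, 0, 0]}}

```text
time: 8.95
tcp_pos: [510.4, 160.5, 26.8]
tcp_rot: [-2.106, 0.226, 2.11]
contact_force: [-0.1, 0.4, -1.3]
opening: 49.0
```

Call:
{"fn": "servo_tool", "kwargs": {"targets": [0, 0.0005, 0, 0, 0, 0, 0, 0, 0.0005, 0, 0, 0, 0, 0, 0, 0, 0, 0, 0, 0, 0]}}

```text
time: 9.32
tcp_pos: [510.4, 160.5, 25.8]
tcp_rot: [-2.106, 0.226, 2.11]
contact_force: [0.1, -1.3, -1.0]
opening: 48.9
```

Call:
{"fn": "servo_tool", "kwargs": {"targets": [0, 0.0005, 0, 0, 0, 0, 0, 0, 0.0005, 0, 0, 0, 0, 0, 0, 0, 0, 0, 0, 0, 0]}}

```text
time: 9.7
tcp_pos: [510.4, 160.5, 24.9]
tcp_rot: [-2.106, 0.226, 2.11]
contact_force: [0.7, 0.8, -1.1]
opening: 49.0
```

Call:
{"fn": "servo_tool", "kwargs": {"targets": [0, 0.0005, 0, 0, 0, 0, 0, 0, 0, 0, 0, 0, 0, 0]}}

```text
time: 9.95
tcp_pos: [510.4, 160.4, 24.8]
tcp_rot: [-2.106, 0.226, 2.11]
contact_force: [-0.9, -0.1, 5.3]
opening: 49.1
```

Call:
{"fn": "servo_tool", "kwargs": {"targets": [0, 0.0005, 0, 0, 0, 0, 0, 0, 0, 0, 0, 0, 0, 0]}}

```text
time: 10.2
tcp_pos: [510.4, 160.5, 24.7]
tcp_rot: [-2.106, 0.226, 2.109]
contact_force: [-1.5, -1.0, 13.1]
opening: 49.2
```

Call:
{"fn": "servo_tool", "kwargs": {"targets": [0, 0.0005, 0, 0, 0, 0, 0, 0, 0, 0, 0, 0, 0, 0]}}

```text
time: 10.45
tcp_pos: [510.4, 160.5, 24.7]
tcp_rot: [-2.106, 0.226, 2.109]
contact_force: [-3.3, -0.1, 19.3]
opening: 49.2
```

Call:
{"fn": "servo_tool", "kwargs": {"targets": [0, -0.0013, 0, 0, 0, 0, 0, 0, 0, 0, 0, 0, 0, 0]}}

```text
time: 10.7
tcp_pos: [510.5, 160.5, 24.8]
tcp_rot: [-2.106, 0.226, 2.11]
contact_force: [-1.7, -1.1, 5.7]
opening: 48.9
```

```bash
python3 - <<'E'
from h import *
np.set_printoptions(precision=1,suppress=True)
print(ctrl.get_obs()["contact_force"])
cx=np.array([.977,-.213]);cy=np.array([.213,.977])
for i in range(2):
  S={n:viewer.snapshot(n) for n in("top","side")}
  for n,s in S.items():
    for t,z in(("cartridge_front",27),("cartridge",20),("reader_ledge",20),("reader_head",74),("reader",0)):
      for d in mark_of(s,t)[:4]:
        p=atz(s,d["centre"],z)[:2]-[597.5,139.6]
        if np.hypot(*p)<150: print(n,t,round(d["score"],2),"along",p@cx,"lat",p@cy)
s=S["side"];B=cv2.resize(s["color"][190:290,170:310],(784,560),interpolation=cv2.INTER_CUBIC)
cv2.imwrite("pics/l0.png",B[:,:,::-1])
E
```

```text
[-1.7 -1.1  5.7]
top cartridge_front 0.78 along -17.049634719530065 lat 5.549623472904411
top cartridge 0.73 along -73.62179296722681 lat 0.2406204337821062
top reader_ledge 0.77 along -73.0341035239811 lat -0.1312250953860534
top reader_head 0.85 along 39.40876578574205 lat -2.2226538254177886
top reader_head 0.44 along -14.208943691919604 lat -21.61303014391947
top reader 0.64 along -3.8080940783769424 lat -5.992301001604742
side cartridge_front 0.57 along -13.773890226605255 lat -4.079505100710452
side cartridge 0.63 along -72.50658169012502 lat 11.088870617141188
side reader_ledge 0.84 along -73.29796047764516 lat -5.509081143734467
side reader_head 0.91 along 30.528859020015922 lat -8.58452311939524
side reader 0.56 along 5.526627656579287 lat 3.2469404753002284
top cartridge_front 0.55 along -12.929746640169615 lat 3.184009687876779
top cartridge 0.66 along -74.3572744577498 lat 0.07159381269959963
top reader_ledge 0.62 along -70.0917820633401 lat -0.7231979615980347
top reader_head 0.97 along 29.3610691598686 lat 2.3555366137019216
top reader 0.63 along -71.0165138990171 lat -0.7258740599144983
top reader 0.6 along 1.258035915576964 lat -7.204862216840315
side cartridge 0.71 along -71.20453760099205 lat 0.6106812661641609
side reader_ledge 0.56 along -70.95823511419344 lat 1.1676377875502002
side reader_head 0.79 along 28.082538133945285 lat -2.340453295478262
side reader 0.8 along -2.2916442289231145 lat 6.613874861591492
```

View pics/l0.png

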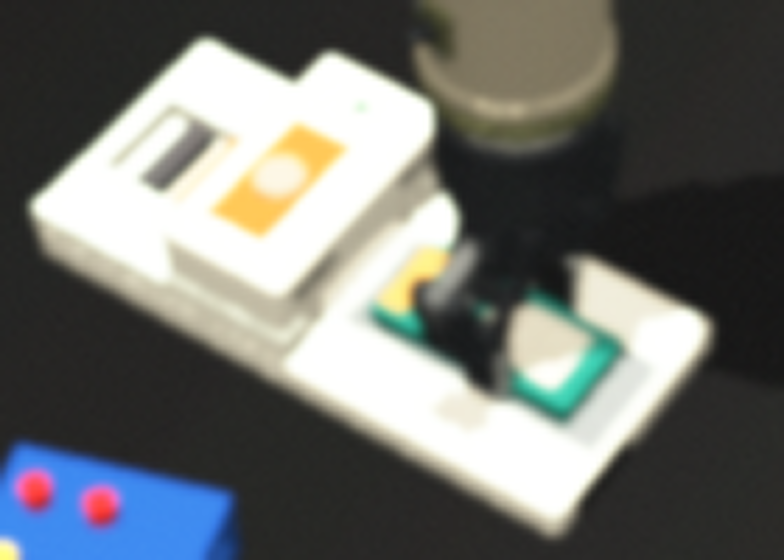

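```bash
python3 - <<'E'
from h import *
np.set_printoptions(precision=0,suppress=True,linewidth=250)
cx=np.array([.977,-.213]);cy=np.array([.213,.977]);O=np.array([597.5,139.6])
S={n:viewer.snapshot(n) for n in("top","side")}
for n,xs in(("side",(np.arange(-118,-106,2),np.arange(-140,-134,2))),("top",(np.arange(-118,-106,2),np.arange(-60,-50,2),np.arange(-32,-24,2)))):
  s=S[n]; im=s["color"].astype(np.float32)
  for X in xs:
    ys=np.arange(80,-81,-2); Q=np.array([[proj(s,[*(O+x*cx+y*cy),20]) for y in ys] for x in X],np.float32)
    v=cv2.remap(im,Q[...,0],Q[...,1],cv2.INTER_LINEAR).mean(0)
    print(n,X[0],X[-1]);print("y",ys);print("R",v[:,0]);print("G",v[:,1])
E
```

```text
side -118 -108
y [ 80  78  76  74  72  70  68  66  64  62  60  58  56  54  52  50  48  46  44  42  40  38  36  34  32  30  28  26  24  22  20  18  16  14  12  10   8   6   4   2   0  -2  -4  -6  -8 -10 -12 -14 -16 -18 -20 -22 -24 -26 -28 -30 -32 -34 -36 -38 -40 -42
 -44 -46 -48 -50 -52 -54 -56 -58 -60 -62 -64 -66 -68 -70 -72 -74 -76 -78 -80]
R [ 69. 101. 139. 173. 202. 227. 245. 252. 255. 255. 255. 255. 255. 255. 255. 255. 255. 255. 255. 255. 255. 255. 255. 254. 252. 242. 219. 179. 130.  84.  57.  52.  63.  85. 112. 139. 157. 164. 167. 169. 169. 170. 168. 166. 162. 154. 146. 137. 130.
 123. 116. 106.  94.  86.  96. 131. 176. 212. 231. 237. 239. 240. 240. 240. 240. 240. 240. 240. 237. 231. 214. 179. 131.  83.  47.  32.  26.  24.  24.  25.  25.]
G [ 67.  97. 134. 167. 196. 224. 244. 252. 255. 255. 255. 255. 255. 255. 255. 255. 255. 255. 255. 255. 255. 255. 255. 255. 253. 245. 227. 196. 161. 139. 141. 163. 187. 207. 220. 227. 232. 233. 234. 235. 234. 234. 234. 233. 231. 228. 223. 217. 208.
 198. 186. 174. 162. 154. 155. 172. 196. 218. 230. 235. 236. 237. 237. 237. 237. 237. 237. 236. 23
[... 4012 characters left out ...]
32. 131. 130. 128. 120. 108. 107. 109. 109. 106. 104. 102.  98.  92.  91. 157. 196. 217. 227. 232. 233. 228. 221. 219. 220. 205.
 159.  99.  71.  99. 153. 185. 212. 229. 232. 230. 228. 227. 226. 226. 226. 226. 227. 227. 227. 227. 227. 230. 230. 214. 170. 102.  71.  69.  72.  72.  71.  71.]
G [115. 115. 117. 118. 118. 117. 117. 117. 118. 119. 119. 118. 118. 120. 117. 118. 117. 121. 146. 165. 155. 133. 119. 121. 121. 121. 119. 114. 104. 103. 106. 107. 102. 100.  98.  94.  89.  87. 139. 174. 197. 211. 219. 224. 218. 210. 206. 203. 198.
 191. 179. 145. 126. 153. 181. 205. 221. 224. 221. 218. 217. 216. 216. 216. 216. 217. 217. 217. 217. 218. 222. 221. 204. 160.  95.  67.  65.  68.  68.  67.  68.]
```

Averaging the edge profiles over both views puts the cartridge within about 1 mm of the reader's centre line. I'll take off the downforce and slide.

Call:
{"fn": "servo_tool", "kwargs": {"targets": [0, -0.0004, 0, 0, 0, 0, 0, 0, 0, 0, -0.004, 0, 0, 0, 0, 0, 0, -0.005, 0, 0, 0, 0, 0, 0, -0.005, 0, 0, 0, 0, 0, 0, -0.005, 0, 0, 0, 0, 0, 0, 0, 0, 0, 0]}}

```text
time: 12.75
tcp_pos: [529.6, 156.2, 25.0]
tcp_rot: [-2.106, 0.227, 2.109]
contact_force: [-0.6, 0.4, -2.2]
opening: 49.3
```

Call:
{"fn": "servo_tool", "kwargs": {"targets": [0, 0, 0, -0.003, 0, 0, 0, 0, 0, 0, -0.003, 0, 0, 0, 0, 0, 0, 0, 0, 0, 0]}}

```text
time: 13.12
tcp_pos: [535.2, 155.1, 25.0]
tcp_rot: [-2.106, 0.226, 2.11]
contact_force: [0.0, 0.4, -1.2]
opening: 49.1
```

Call:
{"fn": "servo_tool", "kwargs": {"targets": [0, 0, 0, -0.003, 0, 0, 0, 0, 0, 0, -0.003, 0, 0, 0, 0, 0, 0, 0, 0, 0, 0]}}

```text
time: 13.5
tcp_pos: [541.0, 153.8, 25.0]
tcp_rot: [-2.106, 0.227, 2.11]
contact_force: [-0.7, -0.7, -1.4]
opening: 49.1
```

Call:
{"fn": "servo_tool", "kwargs": {"targets": [0, 0.0003, 0, -0.002, 0, 0, 0, 0, 0, 0, -0.002, 0, 0, 0, 0, 0, 0, 0, 0, 0, 0]}}

```text
time: 13.88
tcp_pos: [544.3, 153.1, 24.8]
tcp_rot: [-2.106, 0.226, 2.111]
contact_force: [-1.8, 0.7, 4.3]
opening: 49.1
```

Call:
{"fn": "servo_tool", "kwargs": {"targets": [0, 0, 0, -0.002, 0, 0, 0, 0, 0, 0, -0.002, 0, 0, 0, 0, 0, 0, 0, 0, 0, 0]}}

```text
time: 14.25
tcp_pos: [548.1, 152.2, 24.8]
tcp_rot: [-2.105, 0.226, 2.111]
contact_force: [-4.0, 1.4, 5.5]
opening: 49.3
```

Call:
{"fn": "servo_tool", "kwargs": {"targets": [0, 0, 0, -0.002, 0, 0, 0, 0, 0, 0, -0.002, 0, 0, 0, 0, 0, 0, 0, 0, 0, 0]}}

```text
time: 14.62
tcp_pos: [551.9, 151.4, 24.8]
tcp_rot: [-2.105, 0.226, 2.111]
contact_force: [-3.7, 1.3, 6.7]
opening: 49.5
```

Call:
{"fn": "servo_tool", "kwargs": {"targets": [0, -0.0003, 0, -0.002, 0, 0, 0, 0, 0, 0, -0.002, 0, 0, 0, 0, 0, 0, -0.002, 0, 0, 0, 0, 0, 0, 0, 0, 0, 0]}}

```text
time: 15.12
tcp_pos: [558.7, 149.8, 24.9]
tcp_rot: [-2.106, 0.227, 2.11]
contact_force: [-0.1, -0.4, -1.1]
opening: 49.3
```

Call:
{"fn": "servo_tool", "kwargs": {"targets": [0, 0, 0, -0.003, 0, 0, 0, 0, 0, 0, -0.003, 0, 0, 0, 0, 0, 0, 0, 0, 0, 0]}}

```text
time: 15.5
tcp_pos: [564.6, 148.6, 25.0]
tcp_rot: [-2.106, 0.227, 2.11]
contact_force: [0.8, 0.9, -1.4]
opening: 49.0
```

Call:
{"fn": "servo_tool", "kwargs": {"targets": [0, 0, 0, -0.003, 0, 0, 0, 0, 0, 0, -0.003, 0, 0, 0, 0, 0, 0, 0, 0, 0, 0]}}

```text
time: 15.88
tcp_pos: [570.4, 147.4, 25.0]
tcp_rot: [-2.106, 0.227, 2.11]
contact_force: [-0.0, 0.1, -1.3]
opening: 48.8
```

Call:
{"fn": "servo_tool", "kwargs": {"targets": [0, 0, 0, -0.002, 0, 0, 0, 0, 0, 0, -0.002, 0, 0, 0, 0, 0.0002, 0, 0, 0, 0, 0, 0, 0, 0, 0, 0, 0, 0]}}

```text
time: 16.38
tcp_pos: [574.3, 146.6, 24.8]
tcp_rot: [-2.107, 0.226, 2.109]
contact_force: [1.0, 0.5, -1.1]
opening: 49.0
```

Call:
{"fn": "servo_tool", "kwargs": {"targets": [1, 0, 0, 0, 0, 0, 0, 1, 0, 0, 0, 0, 0, 0, 1, 0, 0, 0, 0, 0, 0, 1, 0, 0, 0, 0, 0, 0, 1, -0.02, 0, 0, 0, 0, 0, 1, -0.04, 0, 0, 0, 0, 0, 1, 0, 0, 0.04, 0, 0, 0, 1, 0, 0, 0.03, 0, 0, 0, 0, 0, 0, 0, 0, 0, 0, 0, 0, 0, 0, 0, 0, 0]}}

```text
time: 17.62
tcp_pos: [506.4, 161.6, 85.1]
tcp_rot: [-2.107, 0.226, 2.109]
contact_force: [0.8, 0.4, 0.5]
opening: 52.0
```

Call:
{"fn": "servo_tool", "kwargs": {"targets": [0, 0.02, 0, 0, 0, 0, 0, 0, 0.015, 0, 0, 0, 0, 0, 0, 0, 0, 0, 0, 0, 0, 0, 0, 0, 0, 0, 0, 0]}}

```text
time: 18.12
tcp_pos: [505.9, 161.3, 49.9]
tcp_rot: [-2.106, 0.227, 2.11]
contact_force: [0.3, -0.2, 0.2]
opening: 0.1
```

```bash
python3 - <<'E'
from h import *
s=viewer.snapshot("side");B=cv2.resize(s["color"][190:290,170:310],(784,560),interpolation=cv2.INTER_CUBIC)
cv2.imwrite("pics/p0.png",B[:,:,::-1])
E
```

```text
(no output)
```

View pics/p0.png

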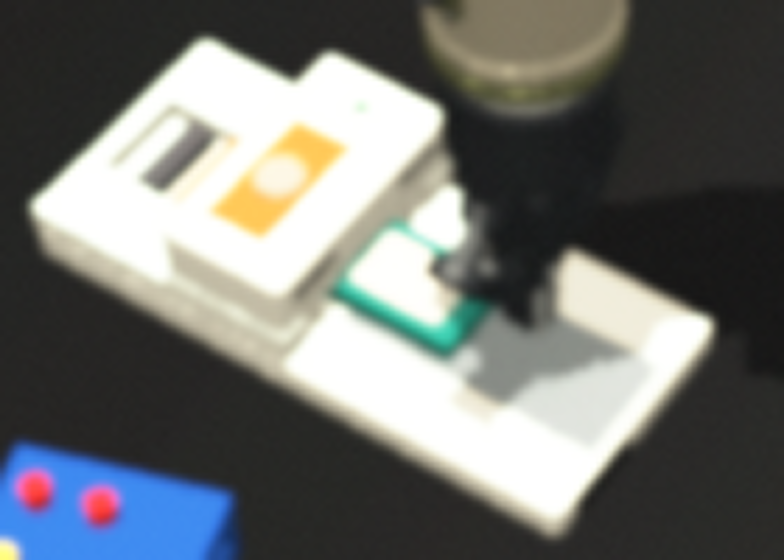

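The cartridge lies straight with its front part under the head, and its tail face is at about (450,340) in the crop. The closed fingers are behind it. I'll lower to pushing height.

Call:
{"fn": "servo_tool", "kwargs": {"targets": [0, 0.01, 0, 0, 0, 0, 0, 0, 0.006, 0, 0, 0, 0, 0, 0, 0, 0, 0, 0, 0, 0, 0, 0, 0, 0, 0, 0, 0]}}

```text
time: 18.68
tcp_pos: [505.5, 161.5, 33.8]
tcp_rot: [-2.106, 0.226, 2.11]
contact_force: [-0.7, 0.4, 0.9]
opening: -0.0
```

Call:
{"fn": "servo_tool", "kwargs": {"targets": [0, 0.003, 0, 0, 0, 0, 0, 0, 0.002, 0, 0, 0, 0, 0, 0, 0, 0, 0, 0, 0, 0]}}

```text
time: 19.05
tcp_pos: [505.4, 161.5, 28.8]
tcp_rot: [-2.106, 0.226, 2.11]
contact_force: [-0.0, -0.1, 0.7]
opening: 0.2
```

Call:
{"fn": "servo_tool", "kwargs": {"targets": [0, 0.0015, 0, 0, 0, 0, 0, 0, 0.001, 0, 0, 0, 0, 0, 0, 0, 0, 0, 0, 0, 0]}}

```text
time: 19.42
tcp_pos: [505.5, 161.5, 26.3]
tcp_rot: [-2.106, 0.226, 2.11]
contact_force: [0.7, -0.3, -0.1]
opening: -0.3
```

Call:
{"fn": "servo_tool", "kwargs": {"targets": [0, 0, 0, -0.005, 0, 0, 0, 0, 0, 0, -0.005, 0, 0, 0, 0, 0, 0, -0.004, 0, 0, 0, 0, 0, 0, 0, 0, 0, 0]}}

```text
time: 19.92
tcp_pos: [519.7, 158.4, 26.3]
tcp_rot: [-2.106, 0.227, 2.11]
contact_force: [-0.3, -0.3, 0.7]
opening: 0.0
```

Call:
{"fn": "servo_tool", "kwargs": {"targets": [0, 0, 0, -0.002, 0, 0, 0, 0, 0, 0, -0.002, 0, 0, 0, 0, 0, 0, 0, 0, 0, 0]}}

```text
time: 20.3
tcp_pos: [523.3, 157.6, 26.3]
tcp_rot: [-2.106, 0.226, 2.11]
contact_force: [-0.2, 0.1, 0.3]
opening: -0.1
```

Call:
{"fn": "servo_tool", "kwargs": {"targets": [0, 0, 0, -0.002, 0, 0, 0, 0, 0, 0, -0.002, 0, 0, 0, 0, 0, 0, 0, 0, 0, 0]}}

```text
time: 20.68
tcp_pos: [527.1, 156.8, 26.3]
tcp_rot: [-2.106, 0.226, 2.11]
contact_force: [-0.6, -0.1, 0.1]
opening: 0.2
```

Call:
{"fn": "servo_tool", "kwargs": {"targets": [0, 0, 0, -0.002, 0, 0, 0, 0, 0, 0, -0.002, 0, 0, 0, 0, 0, 0, 0, 0, 0, 0]}}

```text
time: 21.05
tcp_pos: [531.4, 155.9, 26.3]
tcp_rot: [-2.107, 0.226, 2.109]
contact_force: [-0.4, -0.5, -0.6]
opening: -0.2
```

Call:
{"fn": "servo_tool", "kwargs": {"targets": [0, 0, 0, -0.002, 0, 0, 0, 0, 0, 0, -0.002, 0, 0, 0, 0, 0, 0, -0.002, 0, 0, 0]}}

```text
time: 21.42
tcp_pos: [536.8, 154.7, 26.3]
tcp_rot: [-2.106, 0.226, 2.11]
contact_force: [-1.0, 0.7, 1.3]
opening: -0.1
```

Call:
{"fn": "servo_tool", "kwargs": {"targets": [0, 0, 0, -0.002, 0, 0, 0, 0, 0, 0, -0.002, 0, 0, 0, 0, 0, 0, -0.002, 0, 0, 0]}}

```text
time: 21.8
tcp_pos: [542.7, 153.4, 26.3]
tcp_rot: [-2.106, 0.226, 2.11]
contact_force: [-1.4, 0.9, 1.9]
opening: 0.0
```

Call:
{"fn": "servo_tool", "kwargs": {"targets": [0, 0, 0, -0.001, 0, 0, 0, 0, 0, 0, -0.001, 0, 0, 0]}}

```text
time: 22.05
tcp_pos: [544.6, 153.0, 26.3]
tcp_rot: [-2.106, 0.226, 2.11]
contact_force: [-2.5, 0.5, 2.2]
opening: -0.1
```

```bash
python3 - <<'E'
from h import *
A=[]
for n,(r0,r1,c0,c1) in(("side",(190,290,170,310)),("top",(110,250,180,280))):
  s=viewer.snapshot(n);A.append(cv2.resize(s["color"][r0:r1,c0:c1],None,fx=400/(r1-r0),fy=400/(r1-r0),interpolation=cv2.INTER_CUBIC)[:,:500])
cv2.imwrite("pics/p1.png",np.hstack(A)[:,:800,::-1])
E
```

```text
(no output)
```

View pics/p1.png

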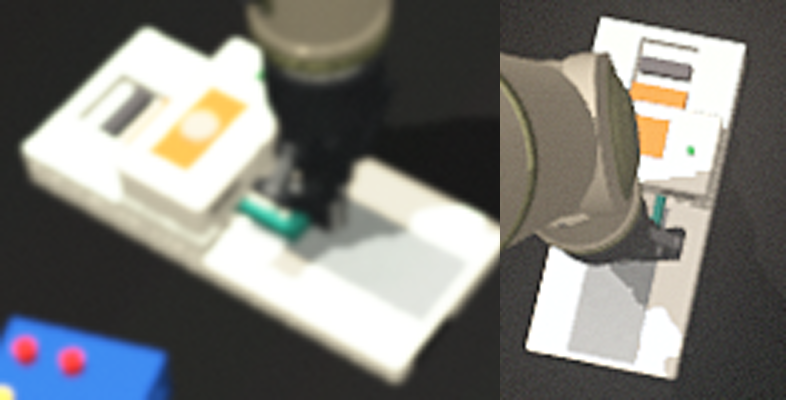

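The cartridge is moving in straight with fingers against its tail (side crop (300,225)); the orange shuttle shows behind the head (top (660,95)). I'll continue with small steps.

Call:
{"fn": "servo_tool", "kwargs": {"targets": [0, 0, 0, -0.001, 0, 0, 0, 0, 0, 0, -0.001, 0, 0, 0, 0, 0, 0, -0.001, 0, 0, 0]}}

```text
time: 22.52
tcp_pos: [547.6, 152.3, 26.3]
tcp_rot: [-2.106, 0.226, 2.11]
contact_force: [-2.7, 0.6, 1.6]
opening: 0.1
```

Call:
{"fn": "servo_tool", "kwargs": {"targets": [0, 0, 0, -0.001, 0, 0, 0, 0, 0, 0, -0.001, 0, 0, 0, 0, 0, 0, -0.001, 0, 0, 0]}}

```text
time: 22.9
tcp_pos: [550.5, 151.7, 26.3]
tcp_rot: [-2.106, 0.226, 2.11]
contact_force: [-2.5, 0.7, 1.8]
opening: -0.1
```

Call:
{"fn": "servo_tool", "kwargs": {"targets": [0, 0, 0, -0.001, 0, 0, 0, 0, 0, 0, -0.001, 0, 0, 0, 0, 0, 0, -0.001, 0, 0, 0]}}

```text
time: 23.28
tcp_pos: [553.4, 151.1, 26.3]
tcp_rot: [-2.106, 0.226, 2.11]
contact_force: [-2.0, 1.0, 2.3]
opening: -0.1
```

Call:
{"fn": "servo_tool", "kwargs": {"targets": [0, 0, 0, -0.001, 0, 0, 0, 0, 0, 0, -0.001, 0, 0, 0]}}

```text
time: 23.52
tcp_pos: [554.4, 150.9, 26.2]
tcp_rot: [-2.104, 0.226, 2.113]
contact_force: [-6.8, 1.7, 5.6]
opening: -0.1
```

The force step to about 7 N is the shuttle contact, at TCP reader x of about -44.5. Home should come 7–10 mm further on.

Call:
{"fn": "servo_tool", "kwargs": {"targets": [0, 0, 0, -0.0005, 0, 0, 0, 0, 0, 0, -0.0005, 0, 0, 0]}}

```text
time: 23.78
tcp_pos: [554.4, 150.8, 26.2]
tcp_rot: [-2.103, 0.226, 2.114]
contact_force: [-7.3, 1.0, 5.2]
opening: -0.1
```

Call:
{"fn": "servo_tool", "kwargs": {"targets": [0, 0, 0, -0.0005, 0, 0, 0, 0, 0, 0, -0.0005, 0, 0, 0]}}

```text
time: 24.02
tcp_pos: [555.5, 150.5, 26.2]
tcp_rot: [-2.103, 0.226, 2.114]
contact_force: [-6.1, 1.0, 4.7]
opening: 0.4
```

Call:
{"fn": "servo_tool", "kwargs": {"targets": [0, 0, 0, -0.0005, 0, 0, 0, 0, 0, 0, -0.0005, 0, 0, 0]}}

```text
time: 24.28
tcp_pos: [556.5, 150.3, 26.2]
tcp_rot: [-2.103, 0.226, 2.114]
contact_force: [-8.0, 1.2, 5.7]
opening: 0.2
```

Call:
{"fn": "servo_tool", "kwargs": {"targets": [0, -0.0003, 0, -0.0005, 0, 0, 0, 0, 0, 0, -0.0005, 0, 0, 0]}}

```text
time: 24.52
tcp_pos: [559.2, 149.7, 26.4]
tcp_rot: [-2.106, 0.227, 2.111]
contact_force: [-2.5, -0.3, -1.0]
opening: -0.4
```

Call:
{"fn": "servo_tool", "kwargs": {"targets": [0, 0, 0, -0.0005, 0, 0, 0, 0, 0, 0, -0.0005, 0, 0, 0]}}

```text
time: 24.78
tcp_pos: [560.4, 149.5, 26.5]
tcp_rot: [-2.106, 0.227, 2.11]
contact_force: [-2.3, -0.1, -0.3]
opening: -0.2
```

Call:
{"fn": "servo_tool", "kwargs": {"targets": [0, 0, 0, -0.0005, 0, 0, 0, 0, 0, 0, -0.0005, 0, 0, 0]}}

```text
time: 25.02
tcp_pos: [561.3, 149.3, 26.6]
tcp_rot: [-2.106, 0.226, 2.11]
contact_force: [-2.8, 0.2, -1.0]
opening: -0.2
```

Call:
{"fn": "servo_tool", "kwargs": {"targets": [0, 0, 0, -0.0005, 0, 0, 0, 0, 0, 0, -0.0005, 0, 0, 0]}}

```text
time: 25.28
tcp_pos: [562.2, 149.1, 26.6]
tcp_rot: [-2.106, 0.226, 2.11]
contact_force: [-2.6, 0.5, 0.0]
opening: -0.2
```

Call:
{"fn": "servo_tool", "kwargs": {"targets": [0, 0, 0, -0.0005, 0, 0, 0, 0, 0, 0, -0.0005, 0, 0, 0]}}

```text
time: 25.52
tcp_pos: [563.2, 148.9, 26.6]
tcp_rot: [-2.106, 0.226, 2.11]
contact_force: [-2.7, 0.6, -0.8]
opening: -0.4
```

Call:
{"fn": "servo_tool", "kwargs": {"targets": [0, 0, 0, -0.0005, 0, 0, 0, 0, 0, 0, -0.0003, 0, 0, 0]}}

```text
time: 25.78
tcp_pos: [564.0, 148.8, 26.5]
tcp_rot: [-2.106, 0.226, 2.11]
contact_force: [-2.8, 1.4, -0.6]
opening: -0.2
```

Call:
{"fn": "servo_tool", "kwargs": {"targets": [0, 0, 0, -0.0005, 0, 0, 0, 0, 0, 0, -0.0003, 0, 0, 0]}}

```text
time: 26.02
tcp_pos: [564.0, 148.7, 26.4]
tcp_rot: [-2.105, 0.226, 2.112]
contact_force: [-4.9, 1.6, -0.2]
opening: -0.3
```

Call:
{"fn": "servo_tool", "kwargs": {"targets": [0, 0, 0, -0.0005, 0, 0, 0, 0, 0, 0, -0.0003, 0, 0, 0]}}

```text
time: 26.28
tcp_pos: [564.0, 148.6, 26.3]
tcp_rot: [-2.103, 0.226, 2.114]
contact_force: [-7.7, 1.6, -0.0]
opening: -0.1
```

Call:
{"fn": "servo_tool", "kwargs": {"targets": [0, 0, 0, -0.0005, 0, 0, 0]}}

```text
time: 26.4
tcp_pos: [564.0, 148.6, 26.3]
tcp_rot: [-2.103, 0.226, 2.115]
contact_force: [-8.3, 1.2, 1.6]
opening: 0.4
```

Call:
{"fn": "servo_tool", "kwargs": {"targets": [0, 0, 0, -0.0003, 0, 0, 0]}}

```text
time: 26.52
tcp_pos: [564.1, 148.6, 26.3]
tcp_rot: [-2.102, 0.226, 2.115]
contact_force: [-9.1, 2.2, 2.5]
opening: 0.4
```

The force rose from 2.8 N to 9 N with no motion and no downforce: this is the hard stop, about 10 mm after shuttle contact. I'll back away and check.

Call:
{"fn": "servo_tool", "kwargs": {"targets": [0, 0, 0, 0.003, 0, 0, 0, 0, 0, 0, 0.02, 0, 0, 0, 0, -0.05, 0, 0.02, 0, 0, 0, 0, -0.06, 0, 0, 0, 0, 0, 0, -0.06, 0.05, 0, 0, 0, 0, 0, 0, 0.06, 0, 0, 0, 0, 0, 0, 0.06, 0, 0, 0, 0, 0, 0, 0.06, 0, 0, 0, 0, 0, 0, 0.06, 0, 0, 0, 0, 0, 0, 0, 0, 0, 0, 0]}}

```text
time: 27.78
tcp_pos: [464.8, -121.9, 185.5]
tcp_rot: [-2.105, 0.238, 2.102]
contact_force: [0.4, 0.7, 0.6]
opening: -0.0
```

```bash
python3 - <<'E'
from h import *
A=[]
for n,(r0,r1,c0,c1) in(("side",(190,290,170,310)),("top",(110,250,180,270))):
  s=viewer.snapshot(n);A.append(cv2.resize(s["color"][r0:r1,c0:c1],None,fx=420/(r1-r0),fy=420/(r1-r0),interpolation=cv2.INTER_CUBIC)[:,:520])
cv2.imwrite("pics/f.png",np.hstack(A)[:,:800,::-1])
E
```

```text
(no output)
```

View pics/f.png

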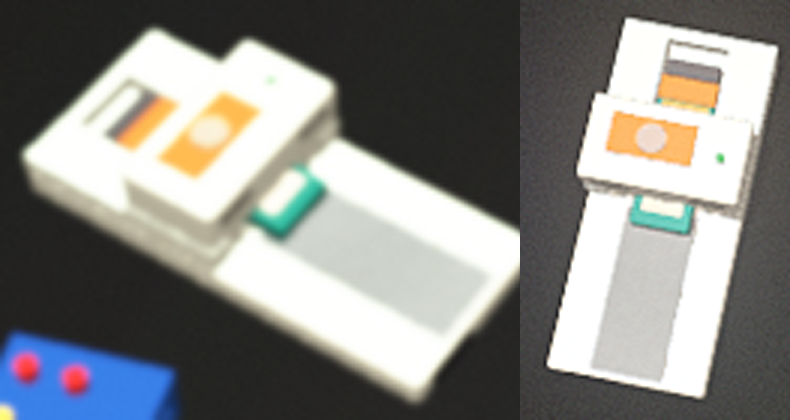

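The shuttle now sits flush against the dark stop bar (top crop (690,75)) with the gold end behind it at (685,105). The cartridge is straight, with about 20 mm of its tail out of the mouth. I'll hand in.

```bash
python3 -c "
from workcell import ctrl; print(ctrl.close_job())"
```

```text
the job is handed in; nothing more can be done
None
```

The teal cartridge is loaded in the reader, with the shuttle pushed against its stop, and the job is handed in; no verdict was reported.

- **What I did:** I picked the 110 x 50 mm teal cartridge, not the two larger ones. I lowered it onto the ledge until it touched, peaking at about 20 N of upward force. Still gripped, I slid it past the tapered part of the tunnel, then let go and pushed its tail with closed fingers.
- **Push forces:** The shuttle moved at a steady 2.5 N or so. I stopped when the force rose to about 9 N with no further motion. That was about 10 mm after shuttle contact, which matches full travel. Earlier, force briefly reached about 8 N because the fingers were also bearing down; raising them slightly cleared it.
- **Last pictures:** The shuttle sits against its stop bar with the gold end behind it. The cartridge is straight, with about 20 mm of tail showing, and the robot is clear. I moved nothing else; the final crops show only the reader area. The arm finished at about 28 s.
- **Disagreements:** The networks' point marks varied by several mm, so I relied on outline fits, edge profiles and force readings instead. The top and side views differed by 1–2 mm on centring, but there was no notable sideways force on entry.

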